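# Snug a candle block in the cradle with the star wheel

## Robot

A 7-joint arm with a two-finger parallel gripper is mounted at the origin on the work surface. World frame = base frame: x ahead of the robot, y to its left, z up, the work surface at z = 0. Lengths are in m, angles in rad, forces in N, time in s.
With the tool pointing down it reaches from about 0.425 to 0.875 m from the base axis. Payload 4.7 kg.
Tool frame: the origin (TCP) lies between the finger pads; the fingertips stand ctrl.tip_reach ahead of it and the grasp point (between the pads) lies 5 mm behind it (ctrl.tip_reach is the distance from the TCP to the fingertips, in m); z points along the fingers, y is the direction in which the jaws open and shut (so a half turn about z gives the same grasp; the last joint's range is limited). The gripper opens to 87 mm and grips with 3 to 60 N. Pads are 19 mm wide; open, the fingers measure 117 mm over their backs; the gripper's body (75 mm by 190 mm) begins 51 mm behind the grasp point.
Start: joints at [1.253, 0.321, -0.07, 1.45, 0.023, 1.371, -0.057], TCP at [0.212, -0.615, 0.213] pointing down, gripper open.
Joint ranges: [-2.86, 2.86], [-0.3, 2.09], [-1.38, 1.24], [0.06, 2.45], [-1.56, 4.7], [0.09, 2.05], [-2.69, 2.69]. Speed limits (rad/s): [2.57, 2.57, 3.14, 3.14, 3.14, 3.14, 3.14].

## Interface

Orientations are given as a rotation vector (axis times angle).
In Python, from bench import ctrl gives the robot as it stands.
- The arm moves only by the shell command python3 -m handwheel 'ROWS' [FORCE]. ROWS is JSON, a list of rows, each a list of 7 numbers: the shift along the tool's x, y, z in mm, then the turn, a rotation vector about the tool's x, y, z in rad, then the gripper's target within -1 to 1 (shut at 1, half-way at 0, fully open at -1). In form: [[dx, dy, dz, ax, ay, az, grip], ...]. A call has 1 to 12 rows; each row is the pose to reach, as a shift and turn from the pose commanded when the call began, along the tool's axes at that moment; what a row does not reach only later rows make up. A row lasts 1/8 s, in which the tool goes at most 62.5 mm and 10.7 degrees, less where a joint would pass 70% of its speed; a pose out of reach is approached as far as the arm can. A call with a gripper value outside its range is refused whole. The fingers move at their own pace and stop on an object; FORCE is the grip in N (left out, the last holds). Time passes only in rows, so rows that repeat a pose let the fingers close. It gives the time, the measured TCP pose, the force and the opening at its end, in the units of the state.
- ctrl.get_state(): the state, without advancing time (a new reading comes with each control period).
- ctrl.get_image(name): name is "scene" or "top"; returns the picture (420x560x3 uint8, red, green, blue); there is no depth.
- ctrl.camera_model(name): a dict with "mtx" (3x3 intrinsics, pixels), "k1" (the pictures are not rectified: a ray, as slopes to the right and down, at radius r is drawn at 1 + k1 r^2 times it, then the intrinsics apply), "xyz" and "orientation" of the camera in the world. Camera axes: x right, y up, looking along -z (the intrinsics and any distortion apply to the point x, -y, -z); pixel columns grow to the right and rows downward; lengths in m; the calibration is good to about 2 mm. A picture is of the moment at which its call begins. camera_model takes no time and is no camera call.
- ctrl.close_job(): hands the job in, once; it reports no verdict.
The state is a dict: "time": time; "joint_positions": joint angles; "qd": joint speeds; "joint_torque": joint torques, N m; "position": TCP position; "tool_rot": TCP orientation; "ft_force": force on the tool from outside, world axes, zero at the start; "torque": the same for the moment, N m; "grip_width": opening from 0.0 (shut) to 1.0 (fully open).
Only numpy, scipy, OpenCV 4.12 (cv2) and the standard library are available. Lean on these libraries where they do the work, as an engineer would, in place of code of your own. Each camera call takes 0.05 s, during which the arm holds its last target.

## Task

Take the adjusting spoon from its stand and, through the slot in the cradle's guard, push the star wheel round tooth by tooth (top teeth towards the far side tighten) until you feel it go stiff and the shoe holds the marble candle block snugly against the fence; do not overtighten it, the stone would crack, and do not force the spoon against the guard or wheel. Then put the spoon back in its stand and let go, leaving everything else on the counter alone.

Things in the scene. Friction and masses are not known exactly. Their poses are not given: they have to be found in the camera images.
- cradle: steel bench cradle, fixed. Origin on the counter below the star wheel; x across the wheel, away from the robot give or take its yaw; y along the screw to shoe, block and fence; z up. Bed 10 mm thick, 120 mm in x, y -35 to 165 mm. Wheel guard at the origin, 92 x 42 mm, 94 mm high, clear ends. The fence, a 90 mm wide plate 75 mm high at about y = 116 mm, is set by hand: its y varies several mm, unmeasured
- slot (a point): middle of the access slot in the guard's 4 mm steel top plate, at its upper face, 94 mm above the counter; axes as the cradle's. The slot is 44 mm long in x and 16 mm wide in y, straight above the star wheel; its length allows little more than one tooth a stroke
- wheel_axis (a point): centre of the star wheel, 50 mm above the counter, axes as the cradle's; the wheel turns about y. It is stiff and stays where it is left: turning takes 0.20 N m while the shoe is loose (5.5 to 7 N sideways on a tooth) plus 0.0036 N m per newton of shoe pressure. A push of 8.5 to 10 N means that the block is snug; from 12 N it risks cracking. Rubbing adds up to 6 N upward
- star_wheel (a joint): angle of the plain steel star wheel (rad; starts within half a tooth of 0). 12 straight teeth, 5 mm thick, 10 mm wide, tip radius 36 mm, root radius 24 mm; at 0 one tooth points straight up, so teeth stand at angle + k*30 degrees from the vertical, towards +x. It grows as the top teeth go to +x of the cradle, which tightens. One tooth moves the screw 1.9 mm (3.6 mm per rad)
- shoe: black shoe on the end of the screw, 46 mm wide, 40 mm high, 8 mm thick; origin in the middle of the face towards the block, 50 mm above the counter. It sits on a spring of 8 N/mm, so once the block meets the fence each further tooth adds about 15 N
- block: the square marble candle block, 60 x 60 mm, 68 mm high, 0.5 kg, standing loose on the cradle's bed between shoe and fence with 2 to 10 mm of play; origin under its centre
- spoon: adjusting spoon, upright in its stand at the start, 90 g. Origin at the lower end (tip) of its flat steel blade, z up along it. Blade 4 mm thick in x, 10 mm wide in y, 42 mm long; 26 x 30 mm steel collar from 42 to 46 mm; wooden handle, 22 mm in x, 26 mm in y, from 46 to 110 mm. Gripped with the fingers closing along its x it can push along that line without turning in the grip
- stand_hole (a point): mouth of the hole in the dark wooden stand (60 x 60 mm, 46 mm high, fixed), in the middle of its top; the hole is 10 mm in x and 16 mm in y and goes through to the counter. Stored, the spoon's collar rests on the stand (tip 4 mm above the counter), its x and y along the stand's
- stone_cup: terracotta-coloured stone cup, 72 mm wide, 75 mm high, origin under its centre; leave it alone
- goblet: white stone goblet, 76 mm wide, 120 mm high, origin under its centre; leave it alone
- candle_jar: green glass candle jar with wooden lid, 68 mm wide, 75 mm high, origin under its centre; leave it alone
- tape_roll: paper tape roll lying flat, 84 mm wide, 24 mm high, origin under its centre; leave it alone
- screwdriver: red-handled screwdriver lying on the counter behind the cradle, origin under its middle; leave it alone
- stone_disc: round stone coaster, 90 mm wide, 14 mm high, origin under its centre; leave it alone
There are look-alikes about, which are no part of the job. Of the things that look like the spoon, the middle-sized one is meant. What is shaped like the cradle but blue is not meant.

How it is judged:
By the outcome, as a careful person would: the job done as asked, in the order asked, and still so for the second after the job is handed in, with the robot touching nothing.
It also fails if it takes over 72 s, if anything falls off the work surface, if the arm or the gripper's body presses on something with over 40 N, if the wrist force passes 120 N, or if a joint passes its speed limit or range.

## Working session

There is one attempt and no reset: what is moved stays moved. The work goes in short steps, Python scripts to look and compute and a shell command to move; the robot and the scene stay as the last step left them, time stands still between calls to the robot, and variables do not carry over. Pictures are saved under pics/ and viewed, and the job is handed in when it is done.

```bash
ls; mkdir -p pics
python3 - <<'E'
from bench import ctrl
import cv2
s=ctrl.get_state()
print({k:s[k] for k in ('time','position','tool_rot','ft_force','grip_width')},ctrl.tip_reach)
for n in('scene','top'):
    im=ctrl.get_image(n); cv2.imwrite(f'pics/{n}0.png',im[:,:,::-1]); print(ctrl.camera_model(n))
E
```

```text
pics
{'time': 0.0, 'position': array([ 0.21147633, -0.6140311 ,  0.21165036]), 'tool_rot': array([-3.09659103e+00, -5.18587656e-01,  7.05773466e-04]), 'ft_force': array([-0.07873672,  0.63065362,  1.44020439]), 'grip_width': 1.0019631904992516} 0.014
{'mtx': array([[405.15291387,   0.        , 287.51286424],
       [  0.        , 405.15291387, 212.00864964],
       [  0.        ,   0.        ,   1.        ]]), 'k1': -0.12133236732629259, 'xyz': array([1.1493505 , 0.4625867 , 0.74692876]), 'orientation': array([0.46786154, 1.06043875, 2.15619613])}
{'mtx': array([[453.51090009,   0.        , 276.13508774],
       [  0.        , 453.51090009, 204.59530103],
       [  0.        ,   0.        ,   1.        ]]), 'k1': -0.009239864162602711, 'xyz': array([ 0.2904639 , -0.12448535,  1.14754454]), 'orientation': array([ 0.17363255, -0.17134376, -1.5119187 ])}
```

View pics/scene0.png

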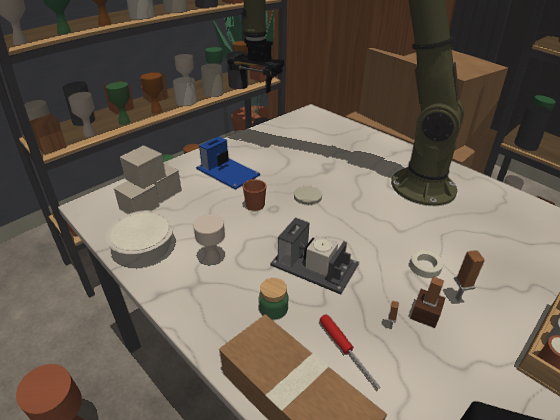

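View pics/top0.png

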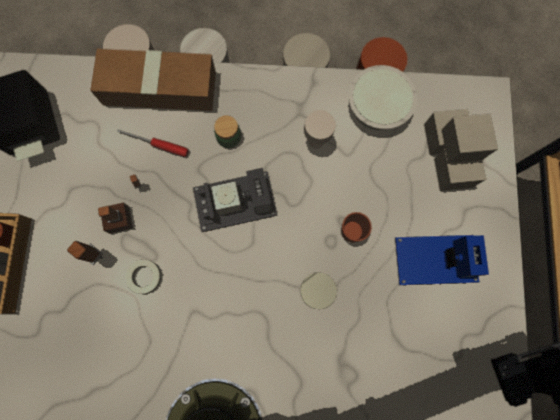

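The scene view shows the dark cradle (315,255) and the blue look-alike (228,165). There are three spoon-like items: in the stand (432,295), small (393,312) and large (470,270). I'll enlarge these areas.

Run:
```python
import cv2
def crop(f,x0,y0,x1,y1,s,o):
    im=cv2.imread(f)[y0:y1,x0:x1]; cv2.imwrite(o,cv2.resize(im,None,fx=s,fy=s,interpolation=cv2.INTER_CUBIC))
crop('pics/scene0.png',380,240,490,330,7,'pics/c1.png')
crop('pics/top0.png',60,165,170,255,7,'pics/c2.png')
crop('pics/top0.png',185,160,285,235,8,'pics/c3.png')
crop('pics/scene0.png',265,210,365,290,7.5,'pics/c4.png')
```

```text
(no output)
```

View pics/c1.png

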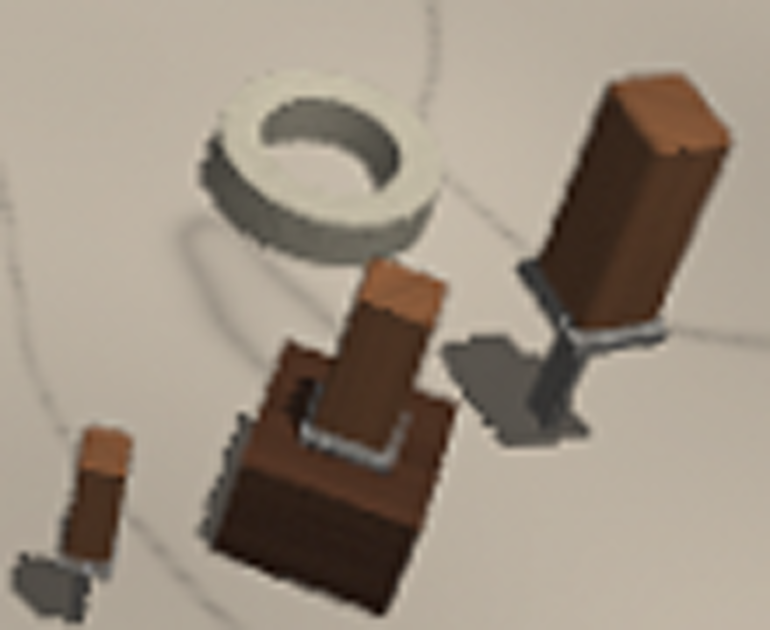

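View pics/c2.png

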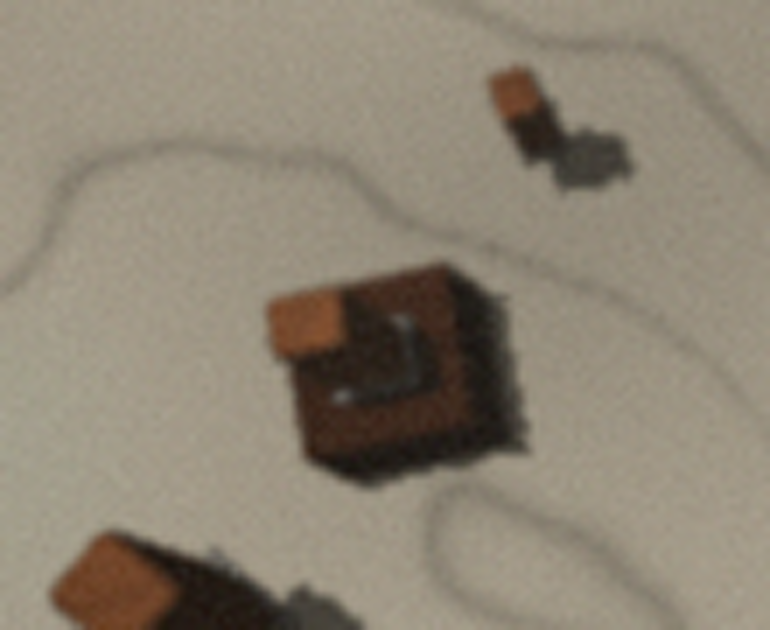

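View pics/c3.png

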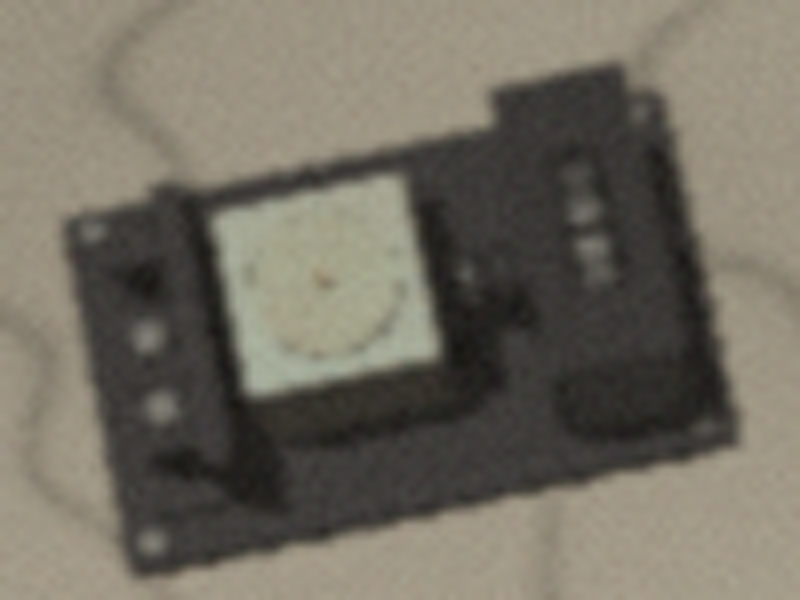

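View pics/c4.png

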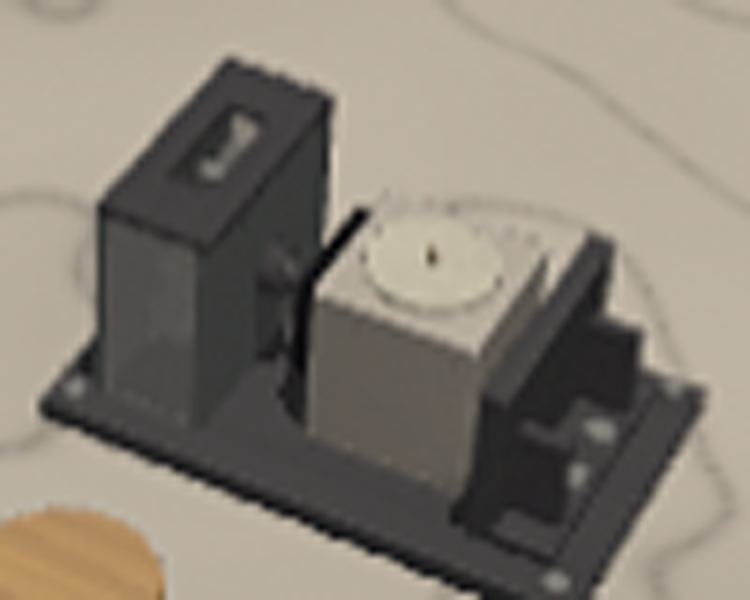

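Top view: the cradle is at about (235,200), with its guard on the right (258,185). The spoon is in its stand at about (113,217). Candidates for the spoon are:
- **Small loose one:** top (134,180), scene (393,312).
- **In the dark stand:** top (113,215), scene (432,290). It is the middle-sized one and the only one standing in a stand, so I choose it.
- **Large one:** top (78,249), scene (470,270).

For the cradle, I choose the dark steel one and not the blue one.

```bash
cat > h.py <<'E'
import numpy as np, cv2
from scipy.optimize import least_squares
from scipy.spatial.transform import Rotation as R
from bench import ctrl
CM={n:ctrl.camera_model(n) for n in('scene','top')}
def proj(n,P):
    c=CM[n]; p=(np.atleast_2d(P)-c['xyz'])@R.from_rotvec(c['orientation']).as_matrix()
    d=np.c_[p[:,0],-p[:,1]]/(-p[:,2:3]); r2=(d**2).sum(1,keepdims=True)
    d=d*(1+c['k1']*r2); return d*c['mtx'][0,0]+c['mtx'][:2,2]
def loc(p,q):  # p=(x,y,yaw); q local mm
    q=np.atleast_2d(q)/1000; c,s=np.cos(p[2]),np.sin(p[2])
    return np.c_[p[0]+c*q[:,0]-s*q[:,1],p[1]+s*q[:,0]+c*q[:,1],q[:,2]]
def fit(obs,p0):
    # obs list (cam,(u,v),(x,y,z))
    def f(p): return np.concatenate([proj(n,loc(p,q))[0]-np.array(uv) for n,uv,q in obs])
    r=least_squares(f,p0,loss='soft_l1'); return r.x,f(r.x).reshape(-1,2)
def cr(x0,y0,s):
    return lambda a,b:(x0+(a+.5)/s-.5,y0+(b+.5)/s-.5)
def lines(im,n,p,segs,s,off,col):
    for a,b in segs:
        uv=(proj(n,loc(p,[a,b]))-off+.5)*s-.5
        cv2.line(im,tuple(int(round(v)) for v in uv[0]),tuple(int(round(v)) for v in uv[1]),col,1,cv2.LINE_AA)
def rect(x,y,z,cx=0,cy=0):
    c=[(cx-x,cy-y,z),(cx+x,cy-y,z),(cx+x,cy+y,z),(cx-x,cy+y,z)]
    return [(c[i],c[(i+1)%4]) for i in range(4)]
def crop(src,x0,y0,x1,y1,s):
    return cv2.resize(src[y0:y1,x0:x1],None,fx=s,fy=s,interpolation=cv2.INTER_CUBIC)
E
cat > fit1.py <<'E'
from h import *
T,S=cr(185,160,8),cr(265,210,7.5)
ob=[('top',T(68,222),(60,165,10)),('top',T(138,575),(-60,165,10)),('top',T(738,440),(-60,-35,10)),('top',T(660,90),(60,-35,10)),
('top',T(495,93),(46,21,94)),('top',T(622,65),(46,-21,94)),
('scene',S(232,57),(-46,-21,94)),('scene',S(332,100),(-46,21,94)),('scene',S(205,245),(46,21,94)),('scene',S(100,205),(46,-21,94)),
('scene',S(40,407),(60,-35,10)),('scene',S(708,392),(-60,165,10))]
pc,r=fit(ob,[.5,-.1,.2]); print('cradle',pc); print(r.round(1).tolist())
T,S=cr(60,165,7),cr(380,240,7)
ob=[('top',T(445,265),(30,-30,46)),('top',T(310,458),(-30,30,46)),('top',T(468,415),(-30,-30,46)),
('top',T(268,300),(11,13,114)),('top',T(343,290),(11,-13,114)),('top',T(350,350),(-11,-13,114)),('top',T(278,360),(-11,13,114)),
('scene',S(290,340),(-30,-30,46)),('scene',S(458,402),(-30,30,46)),('scene',S(415,527),(30,30,46)),('scene',S(245,470),(30,-30,46)),
('scene',S(375,258),(-11,-13,114)),('scene',S(447,285),(-11,13,114)),('scene',S(435,328),(11,13,114)),('scene',S(360,300),(11,-13,114))]
ps,r=fit(ob,[.5,.2,.2]); print('stand',ps); print(r.round(1).tolist())
for who in('top','scene'):
    o=[x for x in ob if x[0]==who]; print(who,fit(o,ps)[0])
np.savez('fit.npz',c=pc,s=ps)
tt=cv2.imread('pics/top0.png');ss=cv2.imread('pics/scene0.png')
G=(0,255,0)
cs=rect(60,100,10,0,65)+rect(46,21,94)+rect(22,8,94)
st=rect(30,30,46)+rect(11,13,114)+rect(30,30,0)+rect(13,15,50)
a=crop(tt,185,160,285,235,4);lines(a,'top',pc,cs,4,(185,160),G)
b=crop(ss,265,210,365,290,4);lines(b,'scene',pc,cs,4,(265,210),G)
c=crop(tt,60,165,160,245,4);lines(c,'top',ps,st,4,(60,165),G)
d=crop(ss,380,240,480,330,3.75);lines(d,'scene',ps,st,3.75,(380,240),G)
o=np.zeros((600,800,3),np.uint8)
for i,m in enumerate((a,b,c,d)):
    m=m[:300,:400]; o[300*(i//2):300*(i//2)+m.shape[0],400*(i%2):400*(i%2)+m.shape[1]]=m
cv2.imwrite('pics/ov1.png',o)
E
python3 fit1.py
```

```text
cradle [ 0.56831392 -0.07241337  0.27735126]
[[-0.5, -0.1], [-0.6, 0.4], [1.3, 0.1], [0.7, -0.1], [-0.4, -0.2], [0.6, -0.4], [-0.4, 0.3], [0.6, -0.4], [0.6, 0.6], [-0.4, 0.3], [0.1, -0.7], [0.2, 0.1]]
stand [0.48728107 0.2831855  0.28805276]
[[0.7, -0.4], [-0.2, 0.8], [1.4, 1.3], [-0.4, -0.0], [-0.0, -1.1], [0.4, -0.7], [-0.4, 0.4], [-0.6, 0.4], [0.5, 0.6], [1.2, 1.0], [-0.7, -0.7], [-0.4, -0.5], [0.9, -0.3], [0.6, 0.2], [-0.4, -0.0]]
top [0.48732329 0.28355291 0.28248819]
scene [0.48723572 0.28287765 0.29291057]
```

View pics/ov1.png

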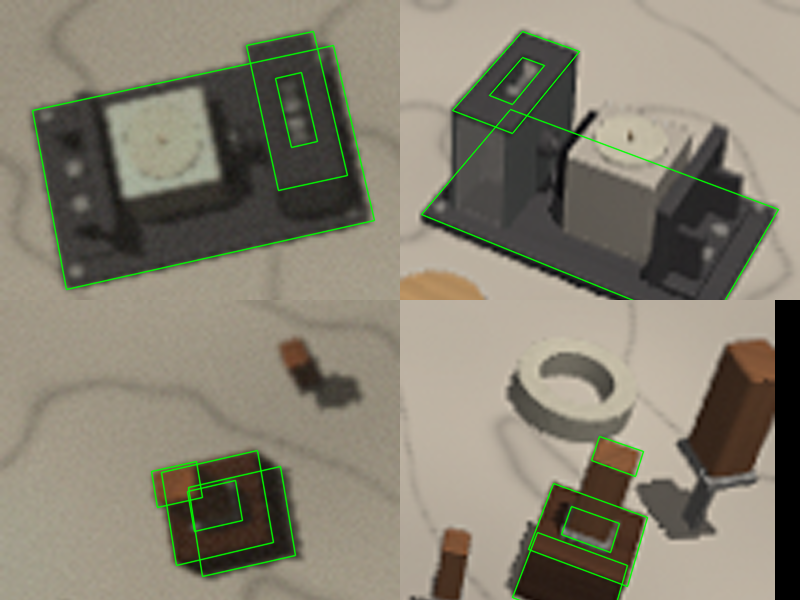

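The overlay fits both objects to about 1 px, which is roughly 2 mm. Next I check clearance to the neighbouring items and work out the move to the spoon.

```bash
cat >> h.py <<'E'
def tri(uvt,uvs,p0=(.5,.2,.1)):
    r=least_squares(lambda p:np.r_[proj('top',p)[0]-uvt,proj('scene',p)[0]-uvs],p0); return r.x,r.fun
def tolocal(p,X):
    c,s=np.cos(p[2]),np.sin(p[2]); d=np.array(X)[:2]-p[:2]
    return np.r_[c*d[0]+s*d[1],-s*d[0]+c*d[1],X[2]]*1000
F=None
import os
if os.path.exists('fit.npz'):
    F=np.load('fit.npz'); PC,PS=F['c'],F['s']
def desired(p,q,yaw):
    """tool pose: TCP at local q (mm) of frame p; tool z down, tool y along +-x axis at yaw"""
    pos=loc(p,q)[0]; c,s=np.cos(yaw),np.sin(yaw)
    best=None
    for sg in(1,-1):
        y=sg*np.array([c,s,0]); z=np.array([0,0,-1.]); M=np.c_[np.cross(y,z),y,z]
        yield pos,R.from_matrix(M)
def delta(p,q,yaw,pos0=None,rot0=None):
    st=ctrl.get_state(); a=st['position'] if pos0 is None else pos0; r=R.from_rotvec(st['tool_rot'] if rot0 is None else rot0)
    for pos,M in desired(p,q,yaw):
        d=r.inv().apply(pos-a)*1000; t=(r.inv()*M).as_rotvec()
        if np.linalg.norm(t)<1.6: print('d',d.round(1).tolist(),'t',t.round(4).tolist())
E
python3 - <<'E'
from h import *
T,S=cr(60,165,7),cr(380,240,7)
for nm,a,b in(('large top',T(112,587),S(672,112)),('small top',T(515,92),S(105,450)),('spoon top',T(309,324),S(404,292))):
    X,r=tri(np.array(a),np.array(b)); print(nm,X.round(4),r.round(1),'in stand',tolocal(PS,X).round(0))
s=ctrl.get_state();print(s['position'],R.from_rotvec(s['tool_rot']).as_matrix().round(3),s['joint_positions'])
delta(PS,(0,0,200),PS[2])
print(loc(PC,(0,0,94)))
E
```

```text
large top [0.3925 0.3187 0.151 ] [ 0.2 -0.1  0.3 -0. ] in stand [-81.  61. 151.]
small top [0.5789 0.2377 0.0786] [-0.6  0.3 -0.6 -0. ] in stand [ 75. -70.  79.]
spoon top [0.487  0.2831 0.1134] [ 0.2 -0.1  0.2 -0. ] in stand [ -0.  -0. 113.]
[ 0.21152015 -0.61409602  0.21178357] [[ 0.945  0.326 -0.001]
 [ 0.326 -0.945  0.002]
 [-0.    -0.002 -1.   ]] [ 1.25311279  0.32173626 -0.0700973   1.45154425  0.02261115  1.37076847
 -0.05689238]
d [553.0, -758.5, 13.0] t [-0.0014, -0.0012, -1.527]
[[ 0.56831392 -0.07241337  0.094     ]]
```

Run:
```python
from h import *
T,S=cr(60,165,7),cr(380,240,7)
def onz(n,uv,z):
    r=least_squares(lambda p:proj(n,[p[0],p[1],z])[0]-uv,[.4,.3]); return np.r_[r.x,z]
for uv in((52,592),(112,532),(180,585),(112,650)): print('top',tolocal(PS,onz('top',T(*uv),.151)).round(0))
for uv in((612,90),(685,73),(732,143),(658,153)): print('sc',tolocal(PS,onz('scene',S(*uv),.151)).round(0))
```

```text
top [-78.  80. 151.]
top [-63.  59. 151.]
top [-85.  41. 151.]
top [-101.   64.  151.]
sc [-82.  41. 151.]
sc [-102.   62.  151.]
sc [-75.  80. 151.]
sc [-58.  59. 151.]
```

```bash
python3 -m handwheel '[[455,-277,10,0,0,-0.7,-1],[455,-277,10,0,0,-0.7,-1],[455,-277,10,0,0,-0.7,-1],[455,-277,10,0,0,-0.7,-1],[455,-277,10,0,0,-0.7,-1],[455,-277,10,0,0,-0.7,-1],[455,-277,10,0,0,-0.7,-1],[455,-277,10,0,0,-0.7,-1],[455,-277,10,0,0,-0.7,-1]]' 20
python3 - <<'E'
from h import *
delta(PS,(0,-3,200),PS[2])
print(ctrl.get_state()['joint_positions'].round(2))
E
```

```text
time: 1.23
position: [0.5534, -0.2001, 0.2024]
tool_rot: [-2.728, -1.556, -0.002]
ft_force: [0.2, 0.1, -0.3]
grip_width: 1.0
d [380.3, -300.7, 3.2] t [-0.0, -0.0017, -0.8221]
[ 0.73  0.23 -0.5   1.61  0.11  1.33 -0.32]
```

```bash
python3 -m handwheel '[[380,-301,3,0,0,-0.822,-1],[380,-301,3,0,0,-0.822,-1],[380,-301,3,0,0,-0.822,-1],[380,-301,3,0,0,-0.822,-1],[380,-301,3,0,0,-0.822,-1],[380,-301,3,0,0,-0.822,-1],[380,-301,3,0,0,-0.822,-1],[380,-301,3,0,0,-0.822,-1],[380,-301,3,0,0,-0.822,-1],[380,-301,3,0,0,-0.822,-1],[380,-301,3,0,0,-0.822,-1]]'
python3 - <<'E'
from h import *
delta(PS,(0,-3,83),PS[2])
s=ctrl.get_state();print(s['joint_positions'].round(2),s['ft_force'])
E
```

```text
time: 2.6
position: [0.4891, 0.2742, 0.1994]
tool_rot: [1.889, 2.509, -0.002]
ft_force: [-0.7, 0.2, 0.4]
grip_width: 1.003
d [6.2, 0.9, 116.4] t [-0.0005, 0.0011, -0.0079]
[ 0.22  0.24 -0.9   1.67  0.19  1.33 -0.43] [-0.74947834  0.20263694  0.42990662]
```

```bash
python3 -m handwheel '[[6,1,0,0,0,-0.008,-1],[6,1,0,0,0,-0.008,-1],[6,1,30,0,0,-0.008,-1],[6,1,60,0,0,-0.008,-1],[6,1,90,0,0,-0.008,-1],[6,1,116,0,0,-0.008,-1],[6,1,116,0,0,-0.008,-1]]'
python3 - <<'E'
from h import *
delta(PS,(0,-3,83),PS[2])
for n in('scene','top'): cv2.imwrite(f'pics/{n}1.png',ctrl.get_image(n)[:,:,::-1])
a=crop(cv2.imread('pics/scene1.png'),370,190,500,330,4.2);b=crop(cv2.imread('pics/top1.png'),60,150,120,295,4)
b=crop(cv2.imread('pics/top1.png'),60,165,120,300,4)
h=min(a.shape[0],b.shape[0]);cv2.imwrite('pics/d1.png',np.hstack([a[:h],b[:h]]))
E
```

```text
time: 3.48
position: [0.4863, 0.2811, 0.0819]
tool_rot: [-1.875, -2.518, 0.006]
ft_force: [0.2, 0.8, 0.8]
grip_width: 1.0
d [-1.2, 1.5, -1.1] t [-0.0042, 0.0006, 0.0029]
```

View pics/d1.png

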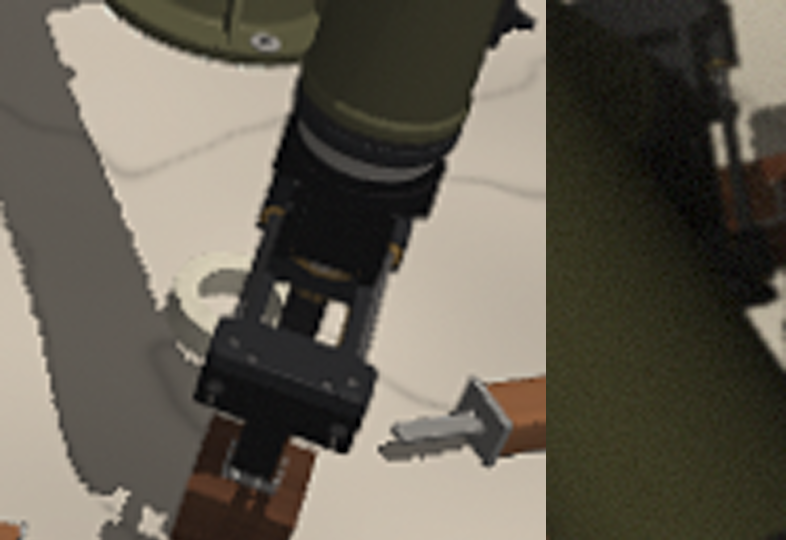

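View pics/scene1.png

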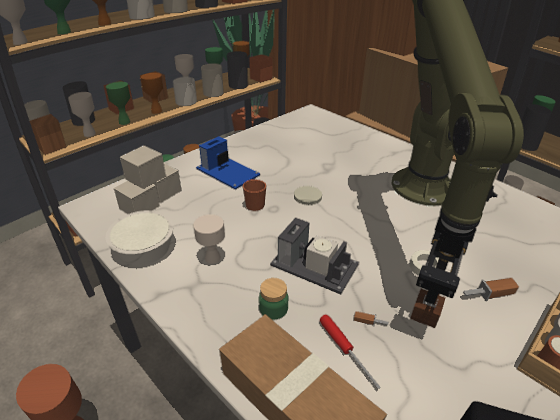

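View pics/top1.png

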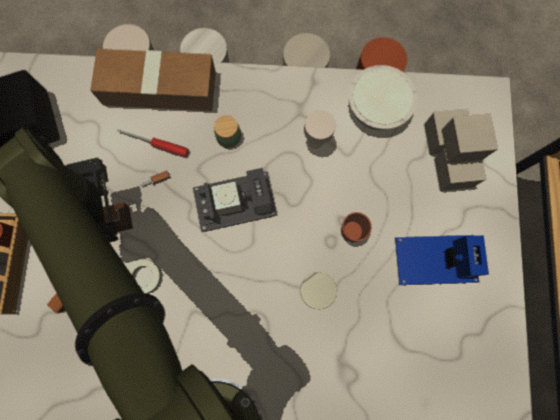

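Both loose look-alikes are now lying on the counter. The large one is at (495,288) in the scene view and the small one at (372,318). They had been balancing on their blades, and I felt no contact force, but I'll keep clear of them. The jaws straddle the handle in the stand. I'll let the arm settle and check.

```bash
python3 -m handwheel '[[0,0,0,0,0,0,-1],[0,0,0,0,0,0,-1]]'
python3 - <<'E'
from h import *
delta(PS,(0,-3,83),PS[2])
E
```

```text
time: 3.82
position: [0.4883, 0.2825, 0.0848]
tool_rot: [1.875, 2.519, 0.002]
ft_force: [0.2, 0.6, 0.6]
grip_width: 1.002
d [-2.1, -0.8, 1.8] t [0.0018, 0.0001, 0.0029]
```

```bash
python3 -m handwheel '[[-1,0,0,0,0,0,0],[-1,0,0,0,0,0,0.2],[-1,0,0,0,0,0,0.5],[-1,0,0,0,0,0,1],[-1,0,0,0,0,0,1],[-1,0,0,0,0,0,1],[-1,0,0,0,0,0,1],[-1,0,0,0,0,0,1]]' 45
python3 - <<'E'
from h import *
delta(PS,(0,-3,83),PS[2])
s=ctrl.get_state();print(s['ft_force'],s['torque'])
E
```

```text
time: 4.82
position: [0.488, 0.2812, 0.0837]
tool_rot: [1.876, 2.52, -0.0]
ft_force: [-0.0, 0.2, -0.2]
grip_width: 0.253
d [-0.9, -0.1, 0.7] t [-0.0, 0.0, 0.0029]
[-0.04094734  0.22795592 -0.1571271 ] [ 0.02168446 -0.11797696 -0.01367681]
```

```bash
python3 -m handwheel '[[0,0,-10,0,0,0,1],[0,0,-30,0,0,0,1],[0,0,-60,0,0,0,1],[0,0,-100,0,0,0,1],[0,0,-140,0,0,0,1],[0,0,-140,0,0,0,1],[0,0,-140,0,0,0,1]]'
python3 - <<'E'
from h import *
delta(PC,(0,-2.1,220),PC[2])
s=ctrl.get_state();print(s['ft_force'],s['torque'])
E
```

```text
time: 5.7
position: [0.4878, 0.2811, 0.224]
tool_rot: [1.875, 2.52, -0.0]
ft_force: [-0.0, -0.1, -1.3]
grip_width: 0.25
d [-363.8, -24.3, 4.2] t [0.0003, 0.0006, 0.0137]
[-0.04797708 -0.13998492 -1.28083688] [ 0.01612371 -0.06263969  0.03272999]
```

Run:
```python
from h import *
t=cv2.imread('pics/top0.png');s=cv2.imread('pics/scene0.png')
a=crop(t,250,172,268,200,20); b=crop(s,284,218,304,240,20)
for m,n,o in((a,'top',(250,172)),(b,'scene',(284,218))):
    lines(m,n,PC,rect(22,8,94),20,o,(0,255,0))
    for th in(-30,-15,0,15,30):
        x,z=36*np.sin(np.radians(th)),50+36*np.cos(np.radians(th))
        lines(m,n,PC,[((x,-5,z),(x,5,z))],20,o,(0,0,255) if th else (255,0,0))
o=np.zeros((560,800,3),np.uint8);o[:a.shape[0],:a.shape[1]]=a;o[:b.shape[0],400:400+b.shape[1]]=b
cv2.imwrite('pics/slot0.png',o)
```

```text
(no output)
```

View pics/slot0.png

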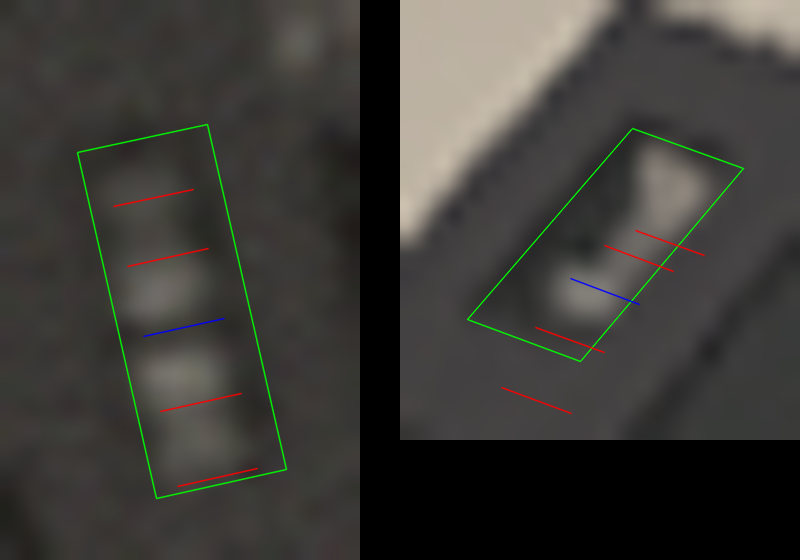

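```bash
cat > wheel.py <<'E'
from h import *
def ray(n,uv):
    c=CM[n]; d=(uv-c['mtx'][:2,2])/c['mtx'][0,0]; u=d.copy()
    for _ in range(5): u=d/(1+c['k1']*(u**2).sum(1,keepdims=True))
    v=np.c_[u[:,0],-u[:,1],-np.ones(len(u))]@R.from_rotvec(c['orientation']).as_matrix().T
    return c['xyz'],v/np.linalg.norm(v,axis=1,keepdims=True)
def tl(v,yaw): c,s=np.cos(yaw),np.sin(yaw); return np.c_[c*v[:,0]+s*v[:,1],-s*v[:,0]+c*v[:,1],v[:,2]]
def classes(n,uv,th,p):
    o,v=ray(n,uv); o=tl((o-np.r_[p[:2],0])[None],p[2])[0]*1000; v=tl(v,p[2])
    t0=(94-o[2])/v[:,2]; P=o+v*t0[:,None]; ins=(abs(P[:,0])<22)&(abs(P[:,1])<8)
    P4=o+v*((90-o[2])/v[:,2])[:,None]; ok=ins&(abs(P4[:,0])<22)&(abs(P4[:,1])<8)
    cls=np.zeros(len(uv),int); cls[~ins]=-1; cls[ins&~ok]=5
    act=np.where(ok)[0]; Q=P4[act].copy(); done=np.zeros(len(act),bool)
    for k in range(160):
        Q=Q+v[act]*0.4
        x,y,z=Q[:,0],Q[:,1],Q[:,2]-50; r=np.hypot(x,z); a=np.degrees(np.arctan2(x,z))-np.degrees(th)
        w=np.radians((a+15)%30-15); perp=r*np.sin(w); rad=r*np.cos(w)
        iny=abs(y)<5; hit=iny&((r<24)|((abs(perp)<2.5)&(rad<36)))&~done
        if hit.any():
            c=np.where(r<24,4,np.where(rad>35.4,1,np.where(perp>0,2,3)))
            cy=abs(y)>4.6; c=np.where(cy,6,c)
            cls[act[hit]]=c[hit]; done|=hit
    return cls
def score(imgs,p,ths):
    out=[]
    D={}
    for n,im in imgs.items():
        uv=proj(n,loc(p,[(x,y,94) for x in(-22,22) for y in(-8,8)])); a=np.floor(uv.min(0)).astype(int);b=np.ceil(uv.max(0)).astype(int)
        U,V=np.meshgrid(np.arange(a[0],b[0]+1),np.arange(a[1],b[1]+1)); S=(np.arange(4)-1.5)/4
        sub=np.stack(np.broadcast_arrays(U[...,None,None]+S[None,None,None,:],V[...,None,None]+S[None,None,:,None]),-1).reshape(-1,2).astype(float)
        D[n]=(sub,im.astype(float).mean(2)[V,U].ravel())
    for th in ths:
        tot=0;info=[]
        for n,(sub,I) in D.items():
            c=classes(n,sub,th,p).reshape(len(I),16); A=np.stack([(c==k).mean(1) for k in(0,1,2,3,4,5,6)],1)
            m=(c!=-1).mean(1)>.7
            x,*_=np.linalg.lstsq(np.r_[A[m],.3*np.eye(7)],np.r_[I[m],.3*40*np.ones(7)],rcond=None)
            e=((A[m]@x-I[m])**2).mean()/I[m].var(); tot+=e; info.append((round(e,3),x.round(0).tolist()))
        out.append((tot,th,info))
    return out
if __name__=='__main__':
    import sys
    k=sys.argv[1]
    imgs={n:cv2.imread(f'pics/{n}{k}.png') for n in('top','scene')}
    o=score(imgs,PC,np.radians(np.arange(-15,15,1.5)))
    for e,t,i in o: print(round(float(np.degrees(t)),1),round(e,3),[j[0] for j in i])
    print(min(o)[2])
E
python3 wheel.py 0
```

```text
-15.0 1.393 [np.float64(0.59), np.float64(0.803)]
-13.5 1.4 [np.float64(0.59), np.float64(0.811)]
-12.0 1.413 [np.float64(0.592), np.float64(0.821)]
-10.5 1.402 [np.float64(0.589), np.float64(0.813)]
-9.0 1.394 [np.float64(0.592), np.float64(0.802)]
-7.5 1.39 [np.float64(0.602), np.float64(0.788)]
-6.0 1.396 [np.float64(0.609), np.float64(0.787)]
-4.5 1.365 [np.float64(0.593), np.float64(0.772)]
-3.0 1.314 [np.float64(0.544), np.float64(0.77)]
-1.5 1.237 [np.float64(0.483), np.float64(0.754)]
0.0 1.184 [np.float64(0.448), np.float64(0.736)]
1.5 1.152 [np.float64(0.429), np.float64(0.723)]
3.0 1.144 [np.float64(0.413), np.float64(0.731)]
4.5 1.163 [np.float64(0.392), np.float64(0.771)]
6.0 1.212 [np.float64(0.401), np.float64(0.811)]
7.5 1.27 [np.float64(0.425), np.float64(0.845)]
9.0 1.316 [np.float64(0.467), np.float64(0.849)]
10.5 1.354 [np.float64(0.509), np.float64(0.845)]
12.0 1.354 [np.float64(0.536), np.float64(0.818)]
13.5 1.36 [np.float64(0.564), np.float64(0.796)]
[(np.float64(0.413), [48.0, 70.0, 76.0, 64.0, 93.0, 38.0, 74.0]), (np.float64(0.731), [76.0, 121.0, 77.0, 40.0, 40.0, 60.0, 92.0])]
```

The slot model fits best with a tooth at about +3° from the vertical. So the gap to enter is near x = -6 mm, behind the top tooth. I'll move the spoon above it.

```bash
python3 -m handwheel '[[-364,-30,4,0,0,0.011,1],[-364,-30,4,0,0,0.011,1],[-364,-30,4,0,0,0.011,1],[-364,-30,4,0,0,0.011,1],[-364,-30,4,0,0,0.011,1],[-364,-30,4,0,0,0.011,1],[-364,-30,4,0,0,0.011,1],[-364,-30,4,0,0,0.011,1],[-364,-30,4,0,0,0.011,1],[-364,-30,4,0,0,0.011,1]]'
python3 - <<'E'
from h import *
delta(PC,(-6,-2.1,220),PC[2])
s=ctrl.get_state();print(s['ft_force'],s['torque'])
for n in('scene','top'): cv2.imwrite(f'pics/{n}2.png',ctrl.get_image(n)[:,:,::-1])
a=crop(cv2.imread('pics/scene2.png'),255,160,365,290,4.5);b=crop(cv2.imread('pics/top2.png'),220,120,295,240,4.8)
h=min(a.shape[0],b.shape[0]);cv2.imwrite('pics/d2.png',np.hstack([a[:h],b[:h]])[:600,:800])
E
```

```text
time: 6.95
position: [0.5635, -0.0745, 0.2198]
tool_rot: [1.887, 2.512, -0.0]
ft_force: [-0.6, -0.2, -0.9]
grip_width: 0.249
d [-1.4, -0.8, -0.2] t [-0.0001, 0.0001, 0.0052]
[-0.60404073 -0.21082208 -0.94447485] [ 0.01233175 -0.11681067 -0.00177878]
```

View pics/d2.png

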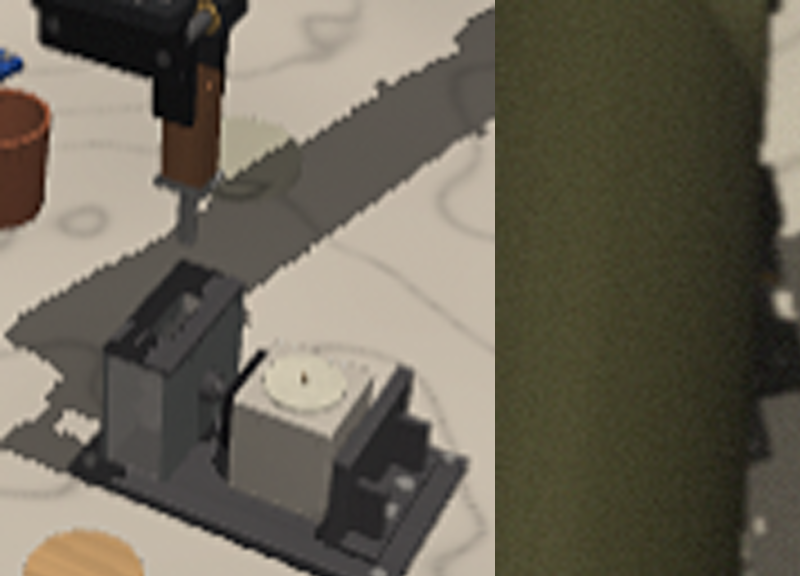

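The scene view shows the spoon above the guard, with the tip at about crop (187,240), or (296,213) in the full picture. The top view is blocked by the arm. I'll compare the blade with the prediction.

```bash
cat > blade.py <<'E'
from h import *
import sys
k=sys.argv[1]; x,y,z=map(float,sys.argv[2:5]); x0,y0,x1,y1,s=map(int,sys.argv[5:10])
im=crop(cv2.imread(f'pics/scene{k}.png'),x0,y0,x1,y1,s)
seg=rect(2,5,z,x,y)+rect(2,5,z+42,x,y)+rect(13,15,z+42,x,y)+rect(13,15,z+46,x,y)+rect(11,13,z+46,x,y)+rect(22,8,94)
lines(im,'scene',PC,seg,s,(x0,y0),(0,255,0)); cv2.imwrite(f'pics/bl{k}.png',im)
E
python3 - <<'E'
from h import *
s=ctrl.get_state();print(tolocal(PC,s['position']),s['time'])
E
python3 blade.py 2 -5.5 1.0 140.2 275 190 325 245 11
```

```text
[ -5.2509557   -1.34214893 219.88510924] 7.05
```

View pics/bl2.png

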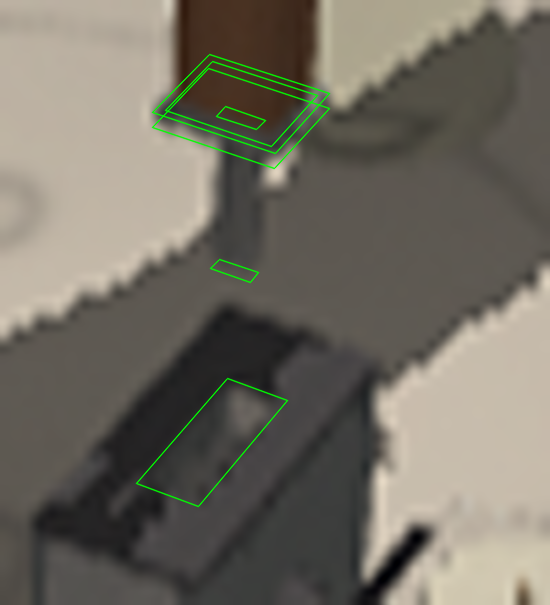

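```bash
python3 -m handwheel '[[-1.3,-0.5,10,0,0,0.005,1],[-1.3,-0.5,25,0,0,0.005,1],[-1.3,-0.5,35,0,0,0.005,1],[-1.3,-0.5,40,0,0,0.005,1],[-1.3,-0.5,40,0,0,0.005,1]]' 60
python3 - <<'E'
from h import *
s=ctrl.get_state();print(tolocal(PC,s['position']).round(1),s['time'],s['ft_force'].round(2))
cv2.imwrite(f'pics/scene3.png',ctrl.get_image('scene')[:,:,::-1])
E
python3 blade.py 3 -6 0.3 100 275 190 325 245 11
```

```text
time: 7.68
position: [0.5633, -0.0774, 0.1792]
tool_rot: [-1.895, -2.504, 0.0]
ft_force: [0.2, 0.5, -0.7]
grip_width: 0.248
[ -6.2  -3.4 179.2] 7.675 [ 0.15  0.46 -0.73]
```

View pics/bl3.png

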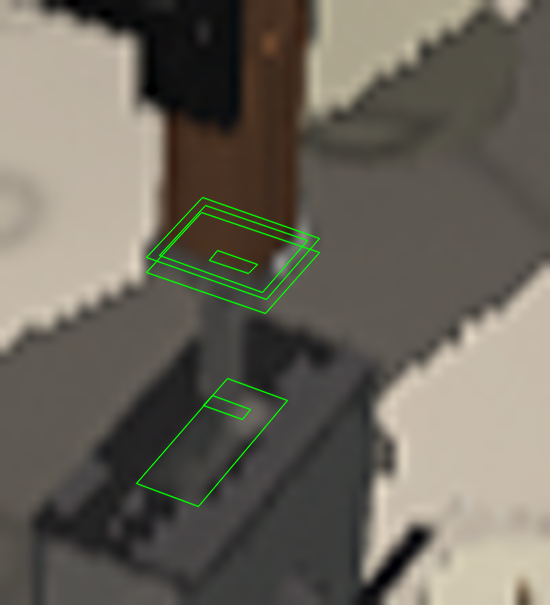

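```bash
cat >> h.py <<'E'
def avg(n=6):
    P=[];W=[];T=[]
    for _ in range(n):
        ctrl.get_image('scene'); s=ctrl.get_state(); P.append(tolocal(PC,s['position'])); W.append(tl1(s['ft_force'])); T.append(tl1(s['torque']))
    P,W,T=map(np.array,(P,W,T)); print('t',s['time'],'TCP',P.mean(0).round(2),'sd',P.std(0).round(2),'F',W.mean(0).round(2),'sd',W.std(0).round(2),'T',T.mean(0).round(3))
def tl1(v):
    c,s=np.cos(PC[2]),np.sin(PC[2]); return np.r_[c*v[0]+s*v[1],-s*v[0]+c*v[1],v[2]]
E
python3 -c "
from h import *
avg(6)"
```

```text
t 8.025 TCP [ -5.7   -3.61 180.16] sd [0.05 0.03 0.07] F [ 0.13 -0.16 -0.74] sd [0.2  0.59 0.45] T [-0.011 -0.095 -0.003]
```

```bash
python3 -m handwheel '[[1.5,0,0,0,0,0,1],[1.5,0,0,0,0,0,1],[1.5,0,5,0,0,0,1],[1.5,0,10,0,0,0,1],[1.5,0,12,0,0,0,1],[1.5,0,12,0,0,0,1]]'; python3 -c "
from h import *
avg(5)"
```

```text
time: 8.78
position: [0.5629, -0.076, 0.1674]
tool_rot: [-1.896, -2.505, 0.0]
ft_force: [0.3, 0.6, -0.2]
grip_width: 0.253
t 9.025 TCP [ -5.9   -2.06 167.81] sd [0.06 0.02 0.1 ] F [-0.43 -0.02 -0.84] sd [0.44 0.4  0.36] T [-0.05  -0.132  0.022]
```

No contact so far: the tip is in the slot at about z = 88 mm. I'll lower it into the tooth gap in small steps.

```bash
python3 -m handwheel '[[0,0,2,0,0,0,1],[0,0,4,0,0,0,1],[0,0,5,0,0,0,1]]'; python3 -m handwheel '[[0,0,2,0,0,0,1],[0,0,4,0,0,0,1],[0,0,5,0,0,0,1],[0,0,5,0,0,0,1]]'; python3 -c "
from h import *
avg(5)"
```

```text
time: 9.4
position: [0.563, -0.076, 0.1625]
tool_rot: [-1.896, -2.505, 0.0]
ft_force: [-0.1, 0.4, -1.0]
grip_width: 0.252
time: 9.9
position: [0.5631, -0.076, 0.1576]
tool_rot: [-1.896, -2.505, 0.0]
ft_force: [-0.5, 0.0, 0.2]
grip_width: 0.246
t 10.15 TCP [ -5.94  -2.05 157.8 ] sd [0.02 0.01 0.03] F [ 0.34 -0.16 -0.93] sd [0.37 0.45 0.67] T [-0.02  -0.097 -0.   ]
```

```bash
python3 -m handwheel '[[0,1.5,0,0,0,0,1],[0,3,0,0,0,0,1],[0,4.5,0,0,0,0,1],[0,6,0,0,0,0,1]]';python3 -c "
from h import *
avg(5)"; python3 -m handwheel '[[0,1.5,0,0,0,0,1],[0,3,0,0,0,0,1],[0,4.5,0,0,0,0,1]]';python3 -c "
from h import *
avg(5)"
```

```text
time: 10.65
position: [0.568, -0.0747, 0.1576]
tool_rot: [-1.895, -2.504, 0.003]
ft_force: [-2.4, -1.5, 1.9]
grip_width: 0.251
t 10.9 TCP [ -0.91  -2.11 157.56] sd [0.04 0.02 0.02] F [-3.84  0.47  1.55] sd [0.79 0.17 0.59] T [0.01  1.051 0.018]
time: 11.28
position: [0.5714, -0.0738, 0.1574]
tool_rot: [-1.895, -2.502, 0.005]
ft_force: [-7.0, -0.3, 3.1]
grip_width: 0.251
t 11.525 TCP [  2.79  -2.16 157.37] sd [0.02 0.01 0.01] F [-6.09  0.55  2.83] sd [0.56 0.47 0.58] T [0.087 1.875 0.016]
```

```bash
python3 -m handwheel '[[0,1.5,0,0,0,0,1],[0,3,0,0,0,0,1],[0,4.5,0,0,0,0,1]]';python3 -c "
from h import *
avg(4)"; python3 -m handwheel '[[0,1.5,0,0,0,0,1],[0,3,0,0,0,0,1],[0,4.5,0,0,0,0,1]]';python3 -c "
from h import *
avg(4)"
```

```text
time: 11.9
position: [0.5753, -0.0727, 0.1569]
tool_rot: [-1.895, -2.502, 0.006]
ft_force: [-6.6, -1.9, 1.1]
grip_width: 0.248
t 12.1 TCP [  6.8   -2.16 156.79] sd [0.03 0.01 0.01] F [-6.54  0.96  0.66] sd [0.37 0.81 0.14] T [0.035 1.93  0.008]
time: 12.48
position: [0.5788, -0.0717, 0.1561]
tool_rot: [-1.894, -2.5, 0.008]
ft_force: [-7.4, -2.7, -1.2]
grip_width: 0.245
t 12.675 TCP [ 10.34  -2.17 156.  ] sd [0.02 0.01 0.01] F [-6.91  0.46 -1.  ] sd [0.57 0.22 0.63] T [-0.018  2.173  0.012]
```

```bash
python3 -m handwheel '[[0,1.5,0,0,0,0,1],[0,2.5,0,0,0,0,1],[0,2.5,0,0,0,0,1]]';python3 -c "
from h import *
avg(4)"; python3 -m handwheel '[[0,-2.5,0,0,0,0,1],[0,-5,-2,0,0,0,1],[0,-5,-6,0,0,0,1],[0,-5,-12,0,0,0,1],[0,-5,-12,0,0,0,1]]'; python3 -c "
from h import *
avg(4)"
```

```text
time: 13.05
position: [0.581, -0.0711, 0.1559]
tool_rot: [-1.893, -2.5, 0.009]
ft_force: [-6.3, -2.9, -0.9]
grip_width: 0.247
t 13.25 TCP [ 12.58  -2.19 155.91] sd [0.   0.02 0.01] F [-7.17 -0.16 -0.96] sd [0.25 0.21 0.44] T [-0.004  2.278  0.016]
time: 13.88
position: [0.5805, -0.0712, 0.1709]
tool_rot: [1.894, 2.503, 0.002]
ft_force: [-0.3, -0.9, -0.6]
grip_width: 0.247
t 14.075 TCP [ 11.3   -2.06 169.94] sd [0.24 0.02 0.28] F [ 0.2   0.04 -0.6 ] sd [0.65 0.57 0.51] T [-0.044 -0.085  0.004]
```

```bash
python3 -m handwheel '[[0,-6,0,0,0,0,1],[0,-12,0,0,0,0,1],[0,-17.5,0,0,0,0,1],[0,-17.5,0,0,0,0,1],[0,-17.5,3,0,0,0,1],[0,-17.5,6,0,0,0,1]]'; python3 -m handwheel '[[0,0,2,0,0,0,1],[0,0,4,0,0,0,1],[0,0,6,0,0,0,1],[0,0,6,0,0,0,1]]'; python3 -c "
from h import *
avg(4)"
```

```text
time: 14.82
position: [0.5628, -0.0761, 0.1635]
tool_rot: [1.896, 2.505, 0.0]
ft_force: [-0.5, 0.1, -0.3]
grip_width: 0.247
time: 15.32
position: [0.5625, -0.0761, 0.1575]
tool_rot: [-1.896, -2.505, 0.0]
ft_force: [-0.4, -0.8, -1.3]
grip_width: 0.249
t 15.525 TCP [ -6.45  -2.03 157.76] sd [0.04 0.03 0.07] F [-0.41 -0.03 -0.93] sd [0.44 0.38 0.18] T [-0.027 -0.099  0.001]
```

```bash
python3 -m handwheel '[[0,2,0,0,0,0,1],[0,4,0,0,0,0,1],[0,6,0,0,0,0,1],[0,8,0,0,0,0,1],[0,9.5,0,0,0,0,1],[0,11,0,0,0,0,1]]';python3 -c "
from h import *
avg(4)"; python3 -m handwheel '[[0,1.5,0,0,0,0,1],[0,3,0,0,0,0,1],[0,4.5,0,0,0,0,1],[0,6,0,0,0,0,1]]';python3 -c "
from h import *
avg(4)"; python3 -m handwheel '[[0,1.5,0,0,0,0,1],[0,3,0,0,0,0,1],[0,4.5,0,0,0,0,1],[0,5.5,0,0,0,0,1]]';python3 -c "
from h import *
avg(4)"
```

```text
time: 16.27
position: [0.5704, -0.0742, 0.1571]
tool_rot: [-1.894, -2.501, 0.008]
ft_force: [-7.0, -1.9, 3.3]
grip_width: 0.252
t 16.475 TCP [  1.77  -2.32 157.17] sd [0.02 0.01 0.01] F [-6.96  0.57  3.  ] sd [0.22 0.36 0.57] T [0.045 2.028 0.035]
time: 16.98
position: [0.5757, -0.0727, 0.1565]
tool_rot: [-1.894, -2.5, 0.01]
ft_force: [-7.2, -1.5, 0.5]
grip_width: 0.247
t 17.175 TCP [  7.2   -2.31 156.48] sd [0.02 0.04 0.01] F [-6.64 -0.01  1.44] sd [0.28 0.19 0.34] T [-0.046  2.041  0.038]
time: 17.68
position: [0.5799, -0.0716, 0.1555]
tool_rot: [-1.893, -2.498, 0.012]
ft_force: [-8.1, -2.0, -1.4]
grip_width: 0.248
t 17.875 TCP [ 11.52  -2.33 155.57] sd [0.02 0.   0.02] F [-7.48  0.23 -1.5 ] sd [0.26 0.57 0.28] T [-0.044  2.409  0.01 ]
```

```bash
python3 -m handwheel '[[0,-2.5,0,0,0,0,1],[0,-5,-2,0,0,0,1],[0,-5,-6,0,0,0,1],[0,-5,-12,0,0,0,1],[0,-5,-12,0,0,0,1]]'
python3 - <<'E'
from h import *
avg(3)
cv2.imwrite(f'pics/scene4.png',ctrl.get_image('scene')[:,:,::-1])
a=crop(cv2.imread('pics/scene0.png'),285,220,365,290,5);b=crop(cv2.imread('pics/scene4.png'),285,220,365,290,5)
cv2.imwrite('pics/e4.png',np.hstack([a,b]))
E
```

```text
time: 18.5
position: [0.5805, -0.0711, 0.1709]
tool_rot: [1.894, 2.504, 0.002]
ft_force: [0.4, -0.1, -0.7]
grip_width: 0.249
t 18.65 TCP [ 11.41  -2.07 170.07] sd [0.21 0.03 0.25] F [ 0.02  0.07 -1.19] sd [0.43 0.5  0.08] T [-0.046 -0.098  0.009]
```

View pics/e4.png

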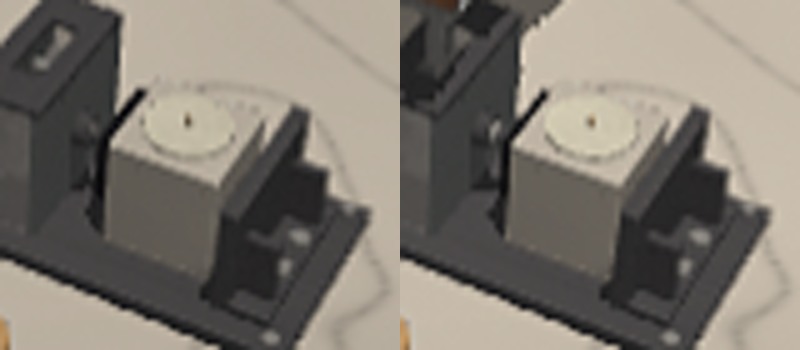

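```bash
python3 -m handwheel '[[0,-6,0,0,0,0,1],[0,-12,0,0,0,0,1],[0,-18,0,0,0,0,1],[0,-18,0,0,0,0,1],[0,-18,3,0,0,0,1],[0,-18,6,0,0,0,1]]'; python3 -m handwheel '[[0,0,2,0,0,0,1],[0,0,4,0,0,0,1],[0,0,6,0,0,0,1],[0,0,6,0,0,0,1]]'; python3 -c "
from h import *
avg(4)"; python3 -m handwheel '[[0,2,0,0,0,0,1],[0,4,0,0,0,0,1],[0,6,0,0,0,0,1],[0,8,0,0,0,0,1],[0,9.5,0,0,0,0,1],[0,11,0,0,0,0,1]]';python3 -c "
from h import *
avg(4)"
```

```text
time: 19.45
position: [0.5623, -0.0762, 0.1635]
tool_rot: [-1.896, -2.505, -0.0]
ft_force: [-0.0, 0.2, -0.5]
grip_width: 0.248
time: 19.95
position: [0.562, -0.0762, 0.1575]
tool_rot: [-1.896, -2.505, 0.0]
ft_force: [0.2, -0.6, -0.4]
grip_width: 0.245
t 20.15 TCP [ -6.95  -2.06 157.77] sd [0.04 0.03 0.07] F [ 0.07 -0.35 -0.11] sd [0.28 0.25 0.68] T [-0.032 -0.115 -0.006]
time: 20.9
position: [0.57, -0.0744, 0.1572]
tool_rot: [-1.894, -2.501, 0.008]
ft_force: [-6.7, -1.4, 3.0]
grip_width: 0.248
t 21.1 TCP [  1.3   -2.36 157.19] sd [0.03 0.02 0.01] F [-6.47  0.12  3.03] sd [0.4  0.47 0.34] T [0.042 2.036 0.008]
```

```bash
python3 -m handwheel '[[0,1.5,0,0,0,0,1],[0,3,0,0,0,0,1],[0,4.5,0,0,0,0,1],[0,6,0,0,0,0,1]]';python3 -c "
from h import *
avg(4)"; python3 -m handwheel '[[0,1.5,0,0,0,0,1],[0,3,0,0,0,0,1],[0,4.5,0,0,0,0,1],[0,6,0,0,0,0,1]]';python3 -c "
from h import *
avg(4)
cv2.imwrite('pics/scene5.png',ctrl.get_image('scene')[:,:,::-1])
a=crop(cv2.imread('pics/scene0.png'),300,235,350,285,8);b=crop(cv2.imread('pics/scene5.png'),300,235,350,285,8)
cv2.imwrite('pics/e5.png',np.hstack([a,b]))
"
```

```text
time: 21.6
position: [0.5754, -0.0729, 0.1566]
tool_rot: [-1.894, -2.5, 0.009]
ft_force: [-6.0, -2.2, 0.2]
grip_width: 0.246
t 21.8 TCP [  6.82  -2.35 156.57] sd [0.02 0.01 0.02] F [-7.25  0.14  0.87] sd [0.59 0.4  0.19] T [-0.054  2.038  0.009]
time: 22.3
position: [0.58, -0.0716, 0.1556]
tool_rot: [-1.893, -2.498, 0.012]
ft_force: [-7.3, -1.8, -2.0]
grip_width: 0.246
t 22.5 TCP [ 11.66  -2.34 155.63] sd [0.01 0.02 0.03] F [-8.07 -0.23 -1.3 ] sd [0.32 0.47 0.49] T [-0.074  2.368  0.006]
```

View pics/e5.png

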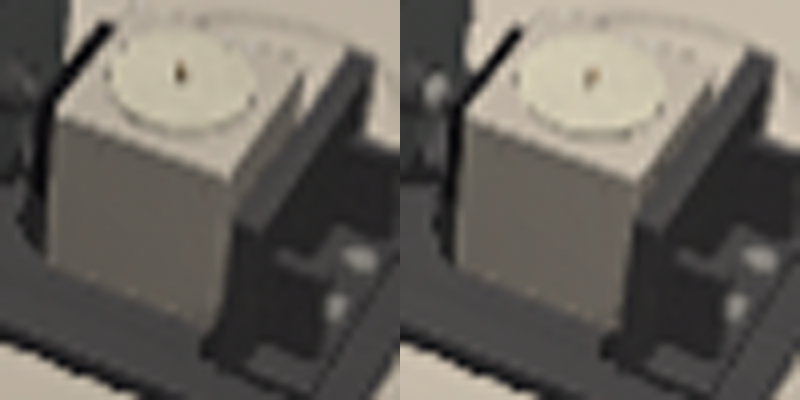

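```bash
python3 -m handwheel '[[0,-2.5,0,0,0,0,1],[0,-5,-2,0,0,0,1],[0,-5,-6,0,0,0,1],[0,-5,-12,0,0,0,1],[0,-5,-12,0,0,0,1]]'; python3 -m handwheel '[[0,-6,0,0,0,0,1],[0,-12,0,0,0,0,1],[0,-18,0,0,0,0,1],[0,-18,0,0,0,0,1],[0,-18,3,0,0,0,1],[0,-18,6,0,0,0,1]]'; python3 -m handwheel '[[0,0,2,0,0,0,1],[0,0,4,0,0,0,1],[0,0,6,0,0,0,1],[0,0,6,0,0,0,1]]'; python3 -c "
from h import *
avg(3)"
```

```text
time: 23.18
position: [0.5805, -0.0712, 0.1709]
tool_rot: [1.894, 2.504, 0.002]
ft_force: [-0.0, -0.1, -1.3]
grip_width: 0.247
time: 23.92
position: [0.5622, -0.0762, 0.1635]
tool_rot: [-1.896, -2.505, -0.0]
ft_force: [0.2, -0.6, -0.8]
grip_width: 0.247
time: 24.42
position: [0.5621, -0.0762, 0.1575]
tool_rot: [-1.896, -2.505, 0.0]
ft_force: [-0.3, -0.3, -0.7]
grip_width: 0.246
t 24.575 TCP [ -6.95  -2.05 157.76] sd [0.05 0.01 0.07] F [ 0.2  -0.59 -0.84] sd [0.52 0.36 0.26] T [-0.003 -0.113 -0.009]
```

```bash
python3 -m handwheel '[[0,2,0,0,0,0,1],[0,4,0,0,0,0,1],[0,6,0,0,0,0,1],[0,8,0,0,0,0,1],[0,9.5,0,0,0,0,1],[0,11,0,0,0,0,1]]';python3 -c "
from h import *
avg(4)"; python3 -m handwheel '[[0,1.5,0,0,0,0,1],[0,3,0,0,0,0,1],[0,4.5,0,0,0,0,1],[0,6,0,0,0,0,1]]';python3 -c "
from h import *
avg(4)"
```

```text
time: 25.32
position: [0.57, -0.0744, 0.1572]
tool_rot: [-1.894, -2.501, 0.008]
ft_force: [-7.6, -0.9, 3.1]
grip_width: 0.241
t 25.525 TCP [  1.31  -2.36 157.21] sd [0.01 0.01 0.01] F [-6.66  0.15  3.65] sd [0.76 0.33 0.19] T [0.045 2.028 0.022]
time: 26.02
position: [0.5754, -0.0729, 0.1567]
tool_rot: [-1.894, -2.5, 0.009]
ft_force: [-7.4, -1.5, 1.2]
grip_width: 0.251
t 26.225 TCP [  6.82  -2.37 156.59] sd [0.03 0.02 0.01] F [-6.93 -0.13  0.87] sd [0.58 0.44 0.69] T [-0.034  2.046  0.019]
```

```bash
python3 -m handwheel '[[0,1.5,0,0,0,0,1],[0,3,0,0,0,0,1],[0,4.5,0,0,0,0,1],[0,6,0,0,0,0,1]]';python3 -c "
from h import *
avg(3)"; python3 -m handwheel '[[0,-2.5,0,0,0,0,1],[0,-5,-2,0,0,0,1],[0,-5,-6,0,0,0,1],[0,-5,-12,0,0,0,1],[0,-5,-12,0,0,0,1]]'; python3 -m handwheel '[[0,-6,0,0,0,0,1],[0,-12,0,0,0,0,1],[0,-18,0,0,0,0,1],[0,-18,0,0,0,0,1],[0,-18,3,0,0,0,1],[0,-18,6,0,0,0,1]]'; python3 -m handwheel '[[0,0,2,0,0,0,1],[0,0,4,0,0,0,1],[0,0,6,0,0,0,1],[0,0,6,0,0,0,1]]'; python3 -c "
from h import *
avg(3)
cv2.imwrite('pics/scene6.png',ctrl.get_image('scene')[:,:,::-1])
a=crop(cv2.imread('pics/scene5.png'),300,235,350,285,8);b=crop(cv2.imread('pics/scene6.png'),300,235,350,285,8)
cv2.imwrite('pics/e6.png',np.hstack([a,b]))
"
```

```text
time: 26.72
position: [0.58, -0.0715, 0.1556]
tool_rot: [-1.893, -2.498, 0.012]
ft_force: [-7.3, -2.8, -1.7]
grip_width: 0.248
t 26.875 TCP [ 11.67  -2.35 155.62] sd [0.02 0.01 0.02] F [-7.94  0.26 -1.75] sd [0.6  0.27 0.11] T [-0.031  2.397  0.033]
time: 27.5
position: [0.5805, -0.0712, 0.1709]
tool_rot: [1.894, 2.504, 0.002]
ft_force: [0.9, -0.1, -1.3]
grip_width: 0.253
time: 28.25
position: [0.5623, -0.0762, 0.1635]
tool_rot: [-1.896, -2.505, -0.0]
ft_force: [-0.1, -0.3, -1.0]
grip_width: 0.246
time: 28.75
position: [0.5621, -0.0763, 0.1575]
tool_rot: [-1.896, -2.505, 0.0]
ft_force: [0.2, 0.1, -0.7]
grip_width: 0.247
t 28.9 TCP [ -6.94  -2.03 157.76] sd [0.03 0.01 0.05] F [ 0.61  0.2  -1.04] sd [0.75 0.36 0.55] T [-0.035 -0.085  0.002]
```

View pics/e6.png

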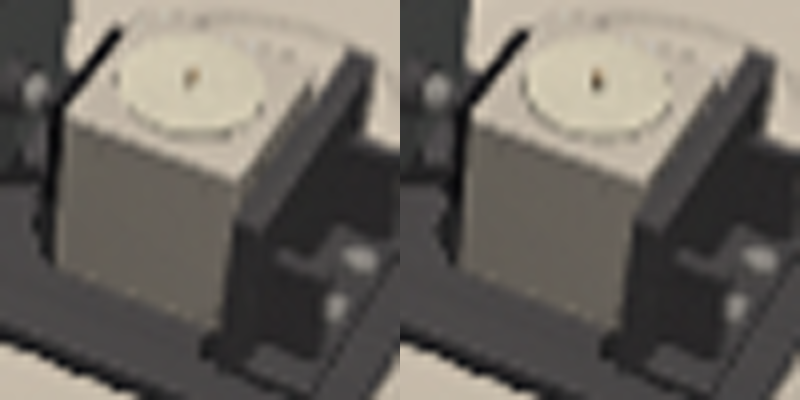

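The block is advancing (top corner from about (240,180) to (643,185) in the crop, about 1 px) and now looks close to the fence. I'll watch the force closely on stroke five.

```bash
python3 -m handwheel '[[0,2,0,0,0,0,1],[0,4,0,0,0,0,1],[0,6,0,0,0,0,1],[0,8,0,0,0,0,1],[0,9.5,0,0,0,0,1],[0,11,0,0,0,0,1]]';python3 -c "
from h import *
avg(4)"; python3 -m handwheel '[[0,1.5,0,0,0,0,1],[0,3,0,0,0,0,1],[0,4.5,0,0,0,0,1],[0,6,0,0,0,0,1]]';python3 -c "
from h import *
avg(4)"
```

```text
time: 29.7
position: [0.57, -0.0744, 0.1572]
tool_rot: [-1.894, -2.501, 0.008]
ft_force: [-7.0, -2.5, 3.3]
grip_width: 0.25
t 29.9 TCP [  1.3   -2.36 157.2 ] sd [0.02 0.01 0.01] F [-7.03  0.27  2.83] sd [0.12 0.48 0.34] T [0.018 2.041 0.041]
time: 30.4
position: [0.5754, -0.0729, 0.1566]
tool_rot: [-1.894, -2.5, 0.009]
ft_force: [-6.4, -2.2, 0.5]
grip_width: 0.248
t 30.6 TCP [  6.83  -2.32 156.57] sd [0.02 0.01 0.01] F [-6.8   0.14  0.65] sd [0.45 0.14 0.17] T [-2.100e-02  2.035e+00 -1.000e-03]
```

```bash
python3 -m handwheel '[[0,1.5,0,0,0,0,1],[0,3,0,0,0,0,1],[0,4.5,0,0,0,0,1],[0,6,0,0,0,0,1]]';python3 -c "
from h import *
avg(3)"; python3 -m handwheel '[[0,-2.5,0,0,0,0,1],[0,-5,-2,0,0,0,1],[0,-5,-6,0,0,0,1],[0,-5,-12,0,0,0,1],[0,-5,-12,0,0,0,1]]'; python3 -m handwheel '[[0,-6,0,0,0,0,1],[0,-12,0,0,0,0,1],[0,-18,0,0,0,0,1],[0,-18,0,0,0,0,1],[0,-18,3,0,0,0,1],[0,-18,6,0,0,0,1]]'; python3 -m handwheel '[[0,0,2,0,0,0,1],[0,0,4,0,0,0,1],[0,0,6,0,0,0,1],[0,0,6,0,0,0,1]]'; python3 -m handwheel '[[0,2,0,0,0,0,1],[0,4,0,0,0,0,1],[0,6,0,0,0,0,1],[0,8,0,0,0,0,1],[0,9.5,0,0,0,0,1],[0,11,0,0,0,0,1]]';python3 -c "
from h import *
avg(4)"
```

```text
time: 31.1
position: [0.58, -0.0716, 0.1556]
tool_rot: [-1.893, -2.498, 0.012]
ft_force: [-7.8, -2.4, -2.0]
grip_width: 0.243
t 31.25 TCP [ 11.63  -2.34 155.6 ] sd [0.01 0.02 0.02] F [-8.12 -0.36 -1.1 ] sd [0.78 0.14 0.07] T [-0.104  2.377  0.009]
time: 31.88
position: [0.5805, -0.0712, 0.1709]
tool_rot: [1.894, 2.504, 0.002]
ft_force: [-0.3, 0.2, -0.4]
grip_width: 0.246
time: 32.62
position: [0.5622, -0.0762, 0.1635]
tool_rot: [-1.896, -2.505, -0.0]
ft_force: [-0.5, 0.6, -1.0]
grip_width: 0.249
time: 33.12
position: [0.562, -0.0762, 0.1575]
tool_rot: [-1.896, -2.505, 0.0]
ft_force: [0.2, -0.3, -1.0]
grip_width: 0.246
time: 33.88
position: [0.5699, -0.0744, 0.1573]
tool_rot: [-1.894, -2.501, 0.009]
ft_force: [-8.1, -0.6, 3.0]
grip_width: 0.251
t 34.075 TCP [  1.11  -2.37 157.3 ] sd [0.02 0.02 0.01] F [-6.85  0.31  3.54] sd [0.67 0.2  0.71] T [0.087 2.189 0.012]
```

It is beginning to go stiff (moment 2.19 against 2.035 loose at the same place). I'll go on in smaller steps.

```bash
python3 -m handwheel '[[0,1.5,0,0,0,0,1],[0,3,0,0,0,0,1],[0,4.5,0,0,0,0,1],[0,6,0,0,0,0,1]]';python3 -c "
from h import *
avg(4)"; python3 -m handwheel '[[0,1.5,0,0,0,0,1],[0,3,0,0,0,0,1],[0,4.5,0,0,0,0,1],[0,6,0,0,0,0,1]]';python3 -c "
from h import *
avg(4)"
```

```text
time: 34.58
position: [0.5751, -0.0729, 0.1568]
tool_rot: [-1.894, -2.5, 0.01]
ft_force: [-7.0, -1.9, 2.1]
grip_width: 0.251
t 34.775 TCP [  6.49  -2.37 156.74] sd [0.02 0.02 0.01] F [-7.43  0.22  1.88] sd [0.37 0.45 0.36] T [0.047 2.298 0.006]
time: 35.28
position: [0.5795, -0.0717, 0.1557]
tool_rot: [-1.893, -2.498, 0.013]
ft_force: [-8.6, -2.8, -1.1]
grip_width: 0.245
t 35.475 TCP [ 11.08  -2.38 155.7 ] sd [0.02 0.01 0.02] F [-8.62 -0.32 -1.  ] sd [0.28 0.42 0.53] T [-0.019  2.773  0.031]
```

```bash
python3 -m handwheel '[[0,-2.5,0,0,0,0,1],[0,-5,-2,0,0,0,1],[0,-5,-6,0,0,0,1],[0,-5,-12,0,0,0,1],[0,-5,-12,0,0,0,1]]'; python3 -m handwheel '[[0,-6,0,0,0,0,1],[0,-12,0,0,0,0,1],[0,-18,0,0,0,0,1],[0,-18,0,0,0,0,1],[0,-18,3,0,0,0,1],[0,-18,6,0,0,0,1]]'; python3 -m handwheel '[[0,0,2,0,0,0,1],[0,0,4,0,0,0,1],[0,0,6,0,0,0,1],[0,0,6,0,0,0,1]]'; python3 -c "
from h import *
avg(2)
cv2.imwrite('pics/scene7.png',ctrl.get_image('scene')[:,:,::-1])"; python3 -m handwheel '[[0,2,0,0,0,0,1],[0,4,0,0,0,0,1],[0,6,0,0,0,0,1],[0,8,0,0,0,0,1],[0,9.5,0,0,0,0,1],[0,11,0,0,0,0,1]]';python3 -c "
from h import *
avg(4)"
```

```text
time: 36.1
position: [0.5806, -0.0711, 0.1709]
tool_rot: [1.894, 2.503, 0.002]
ft_force: [0.0, 0.1, -0.9]
grip_width: 0.249
time: 36.85
position: [0.5622, -0.0762, 0.1635]
tool_rot: [-1.896, -2.505, -0.0]
ft_force: [0.2, -0.4, -0.3]
grip_width: 0.248
time: 37.35
position: [0.562, -0.0762, 0.1575]
tool_rot: [-1.896, -2.505, 0.0]
ft_force: [0.1, -0.6, -1.0]
grip_width: 0.252
t 37.45 TCP [ -6.98  -2.04 157.71] sd [0.03 0.   0.03] F [-0.32  0.35 -0.81] sd [1.05 0.2  0.05] T [-0.072 -0.058  0.037]
time: 38.25
position: [0.5691, -0.0748, 0.1572]
tool_rot: [-1.894, -2.5, 0.011]
ft_force: [-8.1, -1.8, 5.0]
grip_width: 0.248
t 38.45 TCP [  0.25  -2.47 157.15] sd [0.01 0.03 0.01] F [-8.94  0.23  4.55] sd [0.5  0.38 0.71] T [0.085 2.714 0.018]
```

```bash
python3 -m handwheel '[[0,1,0,0,0,0,1],[0,2,0,0,0,0,1],[0,3,0,0,0,0,1]]';python3 -c "
from h import *
avg(6)
cv2.imwrite('pics/scene8.png',ctrl.get_image('scene')[:,:,::-1])
a=crop(cv2.imread('pics/scene6.png'),300,235,350,285,8);b=crop(cv2.imread('pics/scene8.png'),300,235,350,285,8)
cv2.imwrite('pics/e8.png',np.hstack([a,b]))
"
```

```text
time: 38.83
position: [0.5719, -0.074, 0.157]
tool_rot: [-1.894, -2.5, 0.011]
ft_force: [-9.0, -3.3, 4.7]
grip_width: 0.25
t 39.125 TCP [  3.06  -2.48 157.02] sd [0.02 0.01 0.01] F [-8.84  0.29  4.41] sd [0.36 0.44 0.41] T [0.088 2.764 0.018]
```

View pics/e8.png

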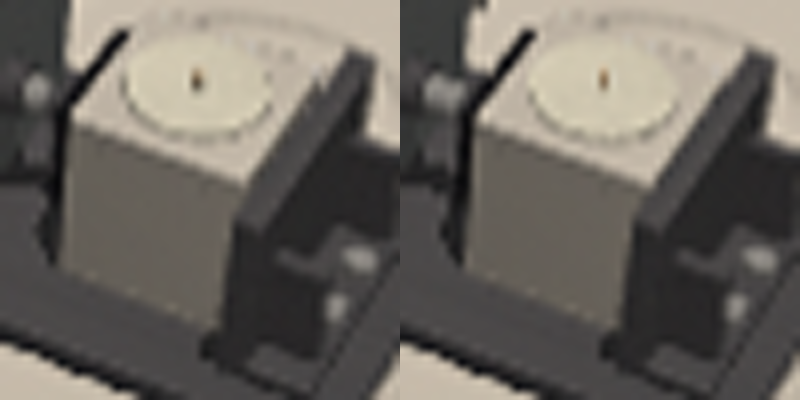

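The block's top edge now meets the fence (crop (655,185)) with no gap visible, and the push is about 8.8 N. One small nudge more will put it mid-range.

```bash
python3 -m handwheel '[[0,1,0,0,0,0,1],[0,2,0,0,0,0,1],[0,2.5,0,0,0,0,1]]';python3 -c "
from h import *
avg(6)"
```

```text
time: 39.55
position: [0.5741, -0.0734, 0.1568]
tool_rot: [-1.894, -2.499, 0.012]
ft_force: [-9.8, -2.5, 3.5]
grip_width: 0.248
t 39.85 TCP [  5.29  -2.48 156.78] sd [0.01 0.01 0.02] F [-9.11  0.37  3.53] sd [0.44 0.4  0.34] T [0.075 2.81  0.055]
```

Snug: the push is 9.1 N, with the moment about 1.36 times the loose value. I'll ease off and withdraw straight up.

```bash
python3 -m handwheel '[[0,-3,0,0,0,0,1],[0,-6.5,0,0,0,0,1],[0,-6.5,0,0,0,0,1],[0,-6.5,-8,0,0,0,1],[0,-6.5,-16,0,0,0,1],[0,-6.5,-35,0,0,0,1],[0,-6.5,-62,0,0,0,1],[0,-6.5,-62,0,0,0,1],[0,-6.5,-62,0,0,0,1]]';python3 - <<'E'
from h import *
avg(2)
delta(PS,(0,-2.1,220),PS[2])
cv2.imwrite('pics/scene9.png',ctrl.get_image('scene')[:,:,::-1])
E
python3 blade.py 9 3.1 0.1 140.2 275 190 325 245 11
```

```text
time: 40.98
position: [0.5717, -0.0736, 0.2198]
tool_rot: [1.896, 2.505, -0.0]
ft_force: [0.5, 0.0, -1.6]
grip_width: 0.247
t 41.075 TCP [  2.55  -1.93 219.04] sd [0.07 0.02 0.14] F [ 0.38  0.11 -1.39] sd [0.22 0.41 0.15] T [-0.039 -0.123  0.006]
d [364.0, 16.1, -0.9] t [-0.0014, -0.0006, -0.0131]
```

View pics/bl9.png

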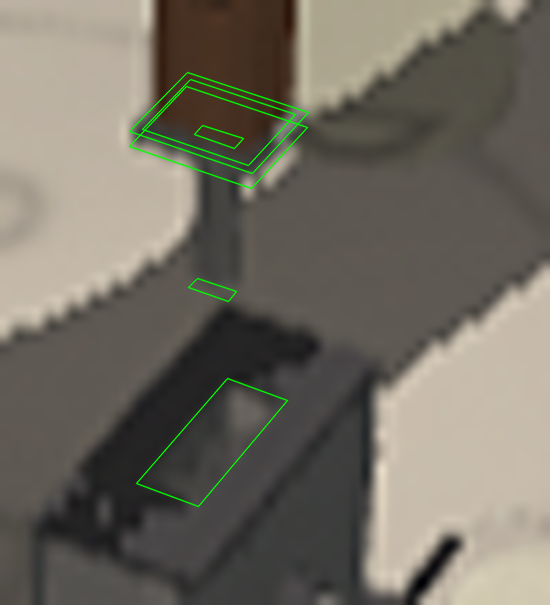

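The grip is unchanged: the blade shows the same small offset from the prediction as before. I'm going back to the stand.

```bash
python3 -m handwheel '[[364,16,-1,0,0,-0.0125,1],[364,16,-1,0,0,-0.0125,1],[364,16,-1,0,0,-0.0125,1],[364,16,-1,0,0,-0.0125,1],[364,16,-1,0,0,-0.0125,1],[364,16,-1,0,0,-0.0125,1],[364,16,-1,0,0,-0.0125,1],[364,16,-1,0,0,-0.0125,1],[364,16,-1,0,0,-0.0125,1]]' 45; python3 -m handwheel '[[0,0,0,0,0,0,1],[0,0,0,0,0,0,1]]'
python3 - <<'E'
from h import *
avg(3)
delta(PS,(0,-2.1,147),PS[2])
E
```

```text
time: 42.25
position: [0.4891, 0.2792, 0.2202]
tool_rot: [1.884, 2.514, -0.002]
ft_force: [0.1, -0.0, -1.2]
grip_width: 0.246
time: 42.5
position: [0.4887, 0.2803, 0.2207]
tool_rot: [1.882, 2.515, -0.0]
ft_force: [0.7, -0.1, -1.1]
grip_width: 0.246
t 42.65 TCP [ 19.95 361.44 220.75] sd [0.02 0.16 0.  ] F [ 0.11 -0.08 -0.64] sd [0.39 0.41 0.52] T [-0.038 -0.107 -0.028]
d [0.5, -0.5, 73.7] t [0.0001, 0.0002, -0.001]
```

```bash
python3 -m handwheel '[[0.5,-0.5,15,0,0,0,1],[0.5,-0.5,35,0,0,0,1],[0.5,-0.5,55,0,0,0,1],[0.5,-0.5,75,0,0,0,1],[0.5,-0.5,85,0,0,0,1],[0.5,-0.5,85,0,0,0,1],[0.5,-0.5,85,0,0,0,1]]'
python3 - <<'E'
from h import *
avg(3)
delta(PS,(0,-2.1,84),PS[2])
cv2.imwrite('pics/scene10.png',ctrl.get_image('scene')[:,:,::-1])
im=crop(cv2.imread('pics/scene10.png'),395,235,465,330,6)
lines(im,'scene',PS,rect(5,8,46)+rect(30,30,46)+rect(2,5,56)+rect(13,15,98),6,(395,235),(0,255,0)); cv2.imwrite('pics/f10.png',im)
E
```

```text
time: 43.52
position: [0.4881, 0.2819, 0.1364]
tool_rot: [1.88, 2.517, 0.002]
ft_force: [0.4, 0.1, -1.6]
grip_width: 0.249
t 43.675 TCP [ 19.95 362.63 136.52] sd [0.03 0.04 0.04] F [-0.06 -0.11 -0.84] sd [0.15 0.1  0.39] T [-0.031 -0.109 -0.036]
d [-0.5, -0.5, 52.5] t [0.0014, -0.0, -0.0006]
```

View pics/f10.png

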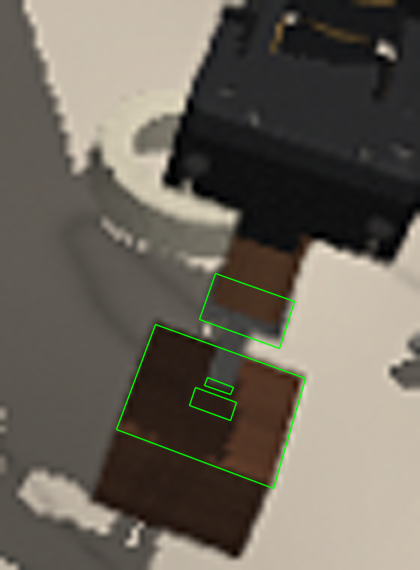

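Aligned: the blade tip is over the hole at crop (220,385). Lowering it in.

```bash
python3 -m handwheel '[[-0.5,-0.5,7,0,0,0,1],[-0.5,-0.5,14,0,0,0,1],[-0.5,-0.5,20,0,0,0,1],[-0.5,-0.5,20,0,0,0,1]]'; python3 -m handwheel '[[0,0,10,0,0,0,1],[0,0,20,0,0,0,1],[0,0,27,0,0,0,1],[0,0,30,0,0,0,1],[0,0,31,0,0,0,1],[0,0,31,0,0,0,1]]'
python3 - <<'E'
from h import *
avg(3)
delta(PS,(0,-2.1,84),PS[2])
E
```

```text
time: 44.22
position: [0.4869, 0.2805, 0.1149]
tool_rot: [-1.88, -2.516, 0.002]
ft_force: [0.0, -0.2, -0.5]
grip_width: 0.252
time: 44.98
position: [0.4875, 0.2809, 0.0849]
tool_rot: [1.88, 2.517, 0.0]
ft_force: [0.2, 0.7, -1.9]
grip_width: 0.246
t 45.125 TCP [ 19.09 361.94  84.99] sd [0.03 0.03 0.02] F [ 0.34  0.3  -0.89] sd [0.16 0.3  0.16] T [-0.058 -0.092 -0.001]
d [0.2, 0.4, 1.0] t [0.0005, 0.0001, -0.0006]
```

```bash
python3 -m handwheel '[[0,0,0.5,0,0,0,1],[0,0,1,0,0,0,1],[0,0,1,0,0,0,1],[0,0,1,0,0,0,0.4],[0,0,1,0,0,0,0.2],[0,0,1,0,0,0,0],[0,0,1,0,0,0,-0.3],[0,0,1,0,0,0,-0.3],[0,0,1,0,0,0,-0.3],[0,0,1,0,0,0,-0.3]]'
python3 - <<'E'
from h import *
avg(1)
cv2.imwrite('pics/scene11.png',ctrl.get_image('scene')[:,:,::-1])
im=crop(cv2.imread('pics/scene11.png'),380,210,480,330,5); cv2.imwrite('pics/f11.png',im)
E
```

```text
time: 46.38
position: [0.4874, 0.2808, 0.0837]
tool_rot: [1.88, 2.517, -0.0]
ft_force: [-0.8, -0.3, 0.3]
grip_width: 0.648
t 46.425 TCP [ 18.87 361.87  83.7 ] sd [0. 0. 0.] F [ 0.01 -0.82 -0.3 ] sd [0. 0. 0.] T [-0.096 -0.099  0.01 ]
```

View pics/f11.png

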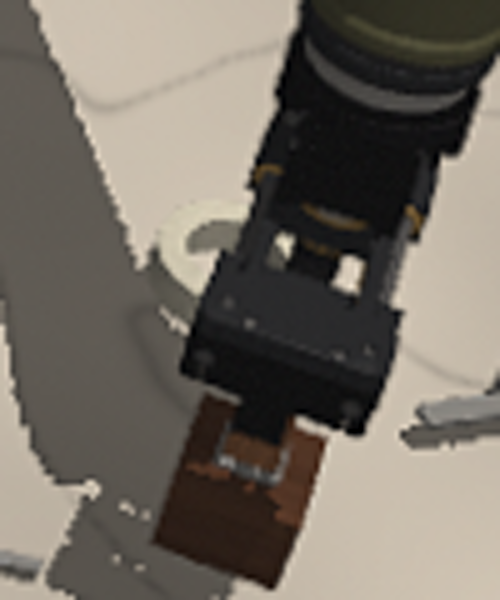

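The collar is seated on the stand and the jaws are open. I'll retreat upward, then away from the scene.

```bash
python3 -m handwheel '[[0,0,-20,0,0,0,-0.3],[0,0,-50,0,0,0,-0.3],[0,0,-100,0,0,0,-0.3],[0,0,-150,0,0,0,-0.3],[0,0,-150,0,0,0,-0.3],[-120,-80,-170,0,0,0,-0.3],[-180,-80,-170,0,0,0,-0.3],[-180,-80,-170,0,0,0,-0.3],[-180,-80,-170,0,0,0,-0.3],[-180,-80,-170,0,0,0,-0.3]]'
python3 - <<'E'
from h import *
for n in('scene','top'): cv2.imwrite(f'pics/{n}12.png',ctrl.get_image(n)[:,:,::-1])
a=crop(cv2.imread('pics/scene12.png'),270,190,500,340,3.4)
cv2.imwrite('pics/f12.png',a)
E
```

```text
time: 47.72
position: [0.4616, 0.0853, 0.2539]
tool_rot: [1.882, 2.515, 0.0]
ft_force: [-0.3, 0.3, -0.2]
grip_width: 0.653
```

View pics/f12.png

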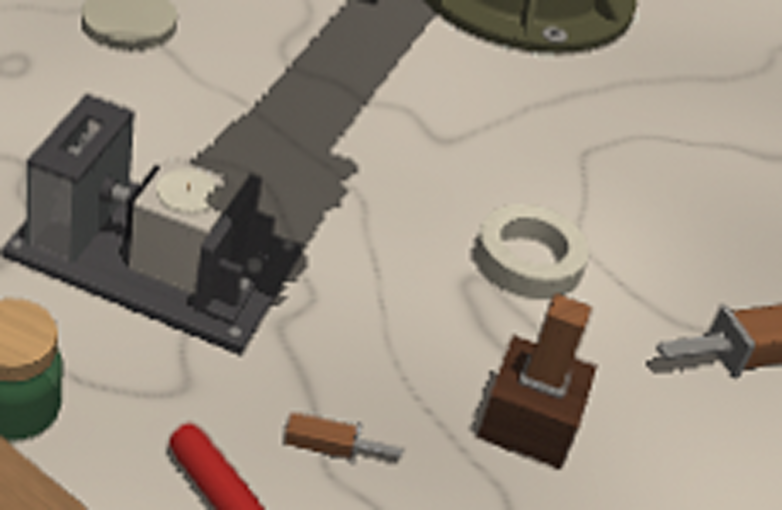

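View pics/top12.png

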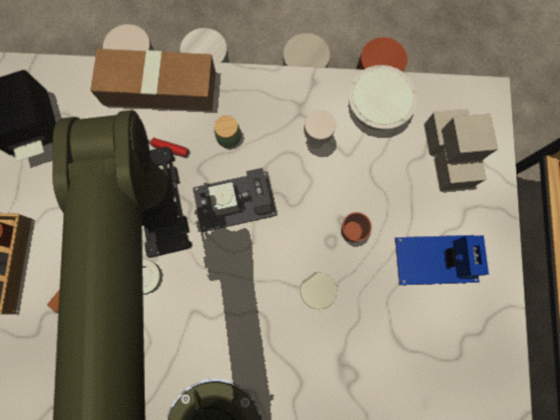

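The spoon is upright in its stand (crop (545,350)), the block is against the fence, and the counter items are in place. The gripper is clear and touching nothing, so I'm handing in.

Run:
```python
from bench import ctrl
s=ctrl.get_state();print(s['time'],s['qd'].round(3),s['ft_force'].round(1))
print(ctrl.close_job())
```

```text
47.825 [-0.012  0.008 -0.006  0.     0.005  0.001  0.003] [-0.1  0.2 -0.1]
the job is handed in; nothing more can be done
None
```

The marble block is now held snugly against the fence and the spoon is back in its stand. I handed the job in at 47.8 s with the robot touching nothing.

- **Tightening:** I used the middle-sized spoon and pushed the star wheel through six full strokes and about half of a seventh. The loose push was about 7 N. It went stiff on the sixth stroke, and I stopped at about 9.1 N, inside the 8.5–10 N range. I estimate the shoe presses on the block with about 20 N.
- **Last checks:** No gap could be seen between block and fence, and the spoon stands upright with its collar on the stand. The wrist reads about zero force. The jar, cup, goblet, tape roll, disc and screwdriver look as they did at the start where I could see them. The arm hid the tape roll and part of the screwdriver in the last top view.
- **Disagreement:** The two loose look-alike spoons stood on their blade tips in the first pictures and were lying on the counter by 3.5 s, before I gripped anything. My gripper passed within a few millimetres of the large one. The wrist readings showed no contact, so they most likely toppled by themselves, but I can't rule out that I touched them.
- **Blade position:** In the pictures the blade sat about 1 mm from where I predicted. That is within the stated calibration, and it made no difference in the slot or the hole.

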